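Turn a tube basket on the swivel stand and hang it in store

TASK

Take the tube basket off the white drain stand by its pink grip block and hang it on the fork of the swivel stand; let go, and turn the swivel three clicks anticlockwise (seen from above) by its orange handle, so that its red pointer stands at the red mark. Then take hold of the basket afresh and hang it on the fork of the blue store stand, leaving the swivel at that mark. Keep the basket level all the way, never set it down on anything but a fork, and leave the other things on the bench where they are.

Things in the scene. Friction and masses are not known exactly. Their poses are not given: they have to be found in the camera images.
- basket_grip (a point): Centre of the pink grip block on top of the steel tube basket (about 0.3 kg, tubes fixed in it). Block 24 x 24 x 44 high, faces square to these axes, z up: grip it from above across either pair of faces. Basket 70 along x, 110 along y; its underside is 159 below this point, its highest cap 99 below. It starts hanging on the drain stand.
- basket_bar (a point): Middle of the basket's bail bar, 34 straight below the grip block's centre, same axes. The bar, 8 thick, lies along y with an upright at each end, 53 from the middle; 65 clear height under it. It is what hangs in the forks. The basket is the same turned half round and may hang either way.
- drain_stand_seat (a point): White fixed stand with a fork pointing along this frame's -x: where the bail bar's middle lies when hung, 175 above the bench, bar along y. Two prongs 8 thick, at y = -20 and +20, bent to a V that centres the bar; tips 22 out and 8 above this point. Raise the bar 12 to 40 above its seat (more and the tubes strike the prongs) and it leaves or enters along x.
- store_stand_seat (a point): Blue fixed stand of the same shape, size and axes as the drain stand: where the bail bar's middle lies when the basket hangs there. On both stands the post and crosshead begin 72 from this point on the +x side and rise no more than 8 above it; foot plate 10 thick, 100 wide, reaching 20 out in front.
- swivel_seat (a point): The swivel stand's fork, same prongs, sizes and axes as the drain stand's (points along -x, 175 high): where the bail bar's middle lies when the basket hangs there. It is 80 from the swivel's upright axis and turns with it; the axis is on the +x side, in the column (22 thick; crosshead 26 x 70, top 6 above this point). Round grey foot 140 across, 24 high.
- swivel_handle (a point): Grip point of the swivel's upright orange handle, a round post 22 thick, its top 18 above this point, free to 95 below it. It stands 85 from the swivel's axis, straight across from the fork, so the axis lies between it and the swivel seat.
- swivel (a joint): Swivel stand's angle, rad, growing anticlockwise from above. Clicks into a detent every 30 degrees (0.5236). Starts at 0, the red pointer under the fork at the first mark; three clicks anticlockwise is 1.571, at the red dial mark. About 0.45 Nm (5 N at the handle) takes it over a click; let go it falls into the nearest and stays. Stops at -0.6 and 2.75.
- pipette: Bystander: pink hand pipette lying on the bench, about 260 long, 34 high; origin under its middle, x axis towards its tip
- dishes: Bystander: stack of three flat round dishes, 90 across, 44 high; origin at the centre of its underside
- jar: Bystander: white jar with a red lid, 70 across, 60 high; origin at the centre of its underside
- beaker: Bystander: glass beaker, 80 across, 95 high; origin at the centre of its underside

How it is judged:
On the way, in this order (a step that is already met when the one before it is completed fails the run):
1. the basket hangs on the swivel's fork, let go, the swivel still at its first mark (distance between basket_bar and swivel_seat below 0.024 m and z of basket_bar in the frame of swivel_seat between -0.006 and 0.006 m and angle between basket_grip's own z axis and vertical below 0.15 rad and contact force between the fingers and basket below 0.3 N and value of joint swivel between -0.2 and 0.2 rad), for 0.2 s.
2. the swivel is three clicks on and still, with the basket hanging on it, let go (distance between basket_bar and swivel_seat below 0.024 m and z of basket_bar in the frame of swivel_seat between -0.006 and 0.006 m and angle between basket_grip's own z axis and vertical below 0.15 rad and contact force between the fingers and basket below 0.3 N and value of joint swivel between 1.4208 and 1.7208 rad and velocity of joint swivel between -0.1 and 0.1 rad/s and contact force between the fingers and swivel below 0.3 N), for 0.2 s.
At the end, for the whole second after the job is handed in: The basket hangs level (within 0.15 rad) in both prongs of the store stand's fork (bar's middle within 24 mm of the seat, and within 6 mm of its height), released and at rest; the swivel stands at three clicks (within 0.15 rad of 1.571) (distance between basket_bar and store_stand_seat below 0.024 m and z of basket_bar in the frame of store_stand_seat between -0.006 and 0.006 m and angle between basket_grip's own z axis and vertical below 0.15 rad and contact force between the fingers and basket below 0.3 N and value of joint swivel between 1.4208 and 1.7208 rad and linear speed of basket below 0.05 m/s); the robot touches nothing.
It fails at once if the basket tips more than 20 degrees (angle between basket_grip's own z axis and vertical above 0.35 rad).
It fails at once if the basket is set down on the bench or a foot (height (world z) of basket_grip below 0.178 m).
It fails at once if another thing on the bench is shifted by more than 30 mm (distance of any of pipette, dishes, jar, beaker from where it was at the start of the episode above 0.03 m).
It also fails if it takes over 70 s, if anything falls off the work surface, if the arm or the gripper's body presses on something with over 40 N, if the wrist force passes 120 N, or if a joint passes its speed limit or range.

ROBOT

A 6-joint arm with a two-finger parallel gripper is mounted at the origin on the work surface. World frame = base frame: x ahead of the robot, y to its left, z up, the work surface at z = 0. Lengths are in m, angles in rad, forces in N, time in s.
With the tool pointing down it reaches from about 0.275 to 1 m from the base axis. Payload 8.4 kg.
Tool frame: the origin (TCP) lies at the very end of the fingers, on their centre line; the grasp point (between the pads) lies env.hold_point_z behind it (env.hold_point_z is the distance from the TCP to the grasp point, in m); z points along the fingers, y is the direction in which the jaws open and shut (so a half turn about z gives the same grasp; the last joint's range is limited). The gripper opens to 85 mm and grips with 20 to 120 N. Pads are 22 mm wide; open, the fingers measure 114 mm over their backs; the gripper's body (76 mm by 85 mm) begins 54 mm behind the grasp point. The pads swing forward as they close: fully open they stand 13 mm farther back than shut.
Start: joints at [1.233, 0.353, 1.633, -0, 1.155, -0.002], TCP at [0.206, 0.59, 0.191] pointing down, gripper open.
Joint ranges: [-2.63, 2.63], [-0.92, 2.1], [0.06, 2.66], [-1.3, 4.44], [0, 2.69], [-3.02, 3.02]. Speed limits (rad/s): [2.22, 2.22, 2.79, 3.14, 3.14, 3.14].

INTERFACE

Orientations are given as a unit quaternion [w, x, y, z].
In Python, from bench import env gives the robot as it stands.
- The arm moves only by the tool send_rows, never from a script. Its argument "rows" is a list that holds one entry, the list of rows, each a list of 5 numbers: the shift along the tool's x, y, z in mm, then the turn about the tool's z in degrees, then the opening, from -1 (shut) to 1 (fully open). A call has 1 to 12 rows; each row is the pose to reach, as a shift and turn from the pose measured when the call began, along the tool's axes at that moment; what a row does not reach only later rows make up. A row lasts 1/8 s, in which the tool goes at most 62.5 mm and 10.7 degrees, less where a joint would pass 70% of its speed; a pose out of reach is approached as far as the arm can. A call with a gripper value outside its range is refused whole. The fingers move at their own pace and stop on an object; the grip force is fixed at half the most. Time passes only in rows, so rows that repeat a pose let the fingers close. It gives the time, the measured TCP pose, the force and the opening at its end, in the units of the state.
- env.observe(): the state, without advancing time (a new reading comes with each control period).
- env.get_image(name): name is "side" or "top" or "wrist"; returns a dict with "color" (420x560x3 uint8, red, green, blue), "camera_matrix" (3x3 intrinsics, pixels), "pose" (4x4, takes a point from camera to world coordinates); the wrist camera has in their place "hand_eye" (4x4, takes a point from camera to tool coordinates, whose origin is the TCP and whose axes are the flange's). Camera axes: x right, y down, z forward; pixel columns grow to the right and rows downward; lengths in m; the calibration is good to about 2 mm. A picture is of the moment at which its call begins: read the wrist's pose just before it. There is no depth.
- env.hand_in(): hands the job in, once; it reports no verdict.
Trained networks look in a picture, given as the dict that the camera call returned (one of the last four; its "shot" number tells which), for a name from the list of things; names that differ only in an ending like _2 or _b are one class to them, and where a whole thing is asked for, a point or a joint stands for the part that bears it (a point fixed in the world has none). Each returns a list of dicts, best first, with "p" (0 to 1); they miss things now and then, are a little off and sometimes report something else, mostly with a low value. They report only what shows in the picture. A call takes as long as a camera call.
- env.spot_in(picture, name): "xyz" ([x, y, z] in m, in world coordinates, good to about 4 mm: the middle of the surface that is visible of it).
- env.mark_of(picture, name): "xyz" ([x, y, z] in m, in world coordinates, good to about 4 mm: a listed point, or the origin of a listed thing).
The state is a dict: "time": time; "joint_positions": joint angles; "dq": joint speeds; "joint_torque": joint torques, N m; "tcp_pos": TCP position; "tool_rot": TCP orientation; "force": force on the tool from outside, world axes, zero at the start; "wrist_torque": the same for the moment, N m; "grip_width": opening from 0.0 (shut) to 1.0 (fully open).
Only numpy, scipy, OpenCV 4.12 (cv2) and the standard library are available. Lean on these libraries where they do the work, as an engineer would, in place of code of your own. Each camera call takes 0.05 s, during which the arm holds its last target. There are 200 camera calls.

## Working session

There is one attempt and no reset: what is moved stays moved. The work goes in short steps, Python scripts to look and compute and a tool call to move; the robot and the scene stay as the last step left them, time stands still between calls to the robot, and variables do not carry over. Pictures are saved under pics/ and viewed, about 8 in all and at most 12, crops included, and the job is handed in when it is done.

Besides the shell and the picture viewer there is one more tool, called after "Call:" as name(argument=value, ...), one argument or row to a line, values as JSON. send_rows: Moves the arm, as the interface text tells. Its arguments: {"type":"object","properties":{"rows":{"type":"array"}},"required":["rows"]}

```bash
mkdir -p pics
python3 - <<'E'
from bench import env
import cv2,numpy as np
s=env.observe();print(s,env.hold_point_z)
for c in("top","side"):
    p=env.get_image(c);cv2.imwrite(f"pics/{c}0.png",p["color"][:,:,::-1])
    for n in["basket_grip","basket_bar","drain_stand_seat","store_stand_seat","swivel_seat","swivel_handle","pipette","dishes","jar","beaker"]:
        print(c,n,[(np.round(d["xyz"],3).tolist(),round(d["p"],2)) for d in env.mark_of(p,n)[:2]])
a=cv2.imread("pics/top0.png");b=cv2.imread("pics/side0.png")
cv2.imwrite("pics/both0.png",cv2.resize(np.vstack([a,b]),None,fx=.71,fy=.71))
E
```

```text
{'time': 0.0, 'joint_positions': array([ 1.23262567e+00,  3.53672552e-01,  1.63416272e+00,  8.03113047e-06,
        1.15519549e+00, -2.36301130e-03]), 'dq': array([-0.00018945,  0.00048265, -0.0005072 , -0.00021938,  0.00028685,
       -0.00050332]), 'joint_torque': array([-2.35844709e-03, -6.05247903e+01, -3.42059791e+01, -1.57502209e-04,
        9.34442942e-03,  1.43244597e-05]), 'tcp_pos': array([0.20575028, 0.58957954, 0.19073425]), 'tool_rot': array([-1.25459881e-04,  1.67117577e-01,  9.85936711e-01, -7.08034319e-04]), 'force': array([-0.03856862, -0.1177519 , -0.6765207 ]), 'wrist_torque': array([ 0.06094084,  0.03034016, -0.06840933]), 'grip_width': 1.001654550459542} 0.0187
top basket_grip [([0.589, 0.323, 0.208], 0.83), ([0.601, -0.063, 0.148], 0.58)]
top basket_bar [([0.592, 0.322, 0.171], 0.76), ([0.599, -0.06, 0.148], 0.37)]
top drain_stand_seat [([0.589, 0.329, 0.174], 0.82), ([0.602, -0.064, 0.148], 0.19)]
top store_stand_seat [([0.51, -0.331, 0.173], 0.9)]
top swivel_seat [([0.597, 0.101, 0.178], 0.58)]
top swivel_handle [([0.6, -0.063, 0.146], 0.68)]
top pipette [([0.43, -0.168, 0.002], 0.94)]
top dishes [([0.451, 0.16, 0.002], 0.76)]
top jar [([0.708, 0.169, 0.001], 0.67)]
top beaker [([0.386, 0.337, -0.004], 0.77)]
side basket_grip [([0.594, 0.327, 0.212], 0.62)]
side basket_bar [([0.591, 0.328, 0.176], 0.66)]
side drain_stand_seat [([0.589, 0.327, 0.178], 0.92)]
side store_stand_seat [([0.509, -0.329, 0.176], 0.6)]
side swivel_seat [([0.598, 0.101, 0.175], 0.81)]
side swivel_handle [([0.599, -0.065, 0.142], 0.66)]
side pipette [([0.434, -0.167, -0.002], 0.64)]
side dishes [([0.447, 0.159, -0.003], 0.69), ([0.434, -0.168, 0.003], 0.65)]
side jar [([0.707, 0.173, -0.0], 0.85)]
side beaker [([0.391, 0.337, -0.005], 0.83)]
```

View pics/both0.png

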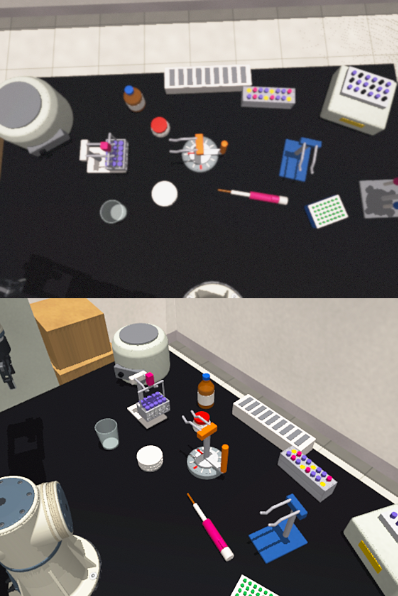

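Run:
```python
import cv2,numpy as np
a=cv2.imread("pics/top0.png");b=cv2.imread("pics/side0.png")
f=lambda i,x,y:cv2.resize(i[y:y+75,x:x+100],(400,300),interpolation=cv2.INTER_CUBIC)
cv2.imwrite("pics/crop0.png",np.vstack([np.hstack([f(a,100,175),f(a,230,175)]),np.hstack([f(a,370,180),f(b,340,275)])]))
```

```text
(no output)
```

View pics/crop0.png

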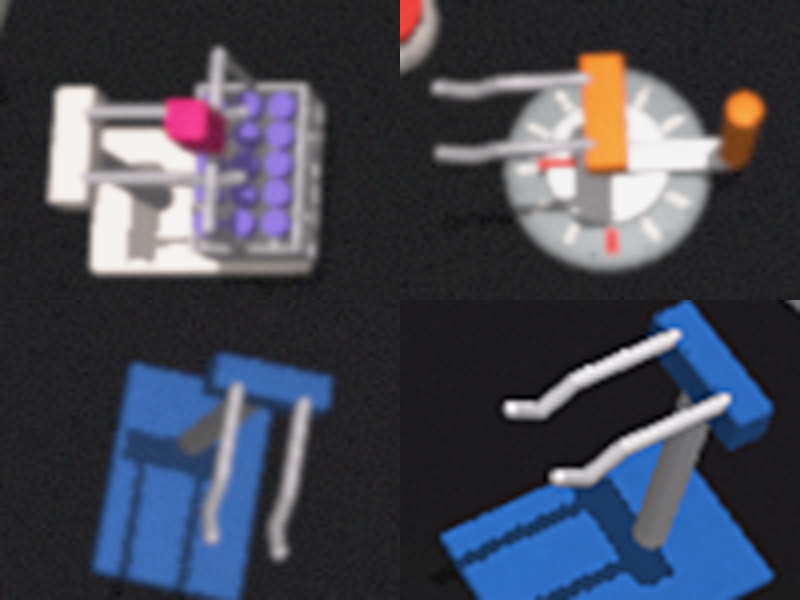

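```bash
cat > h.py <<'E'
from bench import env
import numpy as np,cv2
from scipy.spatial.transform import Rotation as R
def rot(s): return R.from_quat(np.roll(s["tool_rot"],-1)).as_matrix()
def to(x,y,z,yaw=None,s=None):
    s=s or env.observe();M=rot(s);d=M.T@(np.array([x,y,z])-s["tcp_pos"])*1000
    cur=np.degrees(np.arctan2(M[1,1],M[0,1]))
    t=0 if yaw is None else ((cur-yaw+90)%180)-90
    print("shift",np.round(d,1),"turn",round(t,1),"cur yaw",round(cur,1),"tcp",np.round(s["tcp_pos"],4),"j6",round(s["joint_positions"][5],2))
def ray(p,uv,z,pose=None):
    T=p["pose"] if pose is None else pose
    d=T[:3,:3]@np.linalg.inv(p["camera_matrix"])@np.array([*uv,1.]);o=T[:3,3]
    return o+d*(z-o[2])/d[2]
def marks(p,*ns):
    for n in ns: print(n,[(np.round(d["xyz"],4).tolist(),round(d["p"],2)) for d in env.mark_of(p,n)[:2]])
E
python3 - <<'E'
from h import *
p=env.get_image("top")
for n,a,b in(("store",(402.5,196.25),(393.75,247.5)),("drain",(122.5,243),(178.75,242.5))):
    A,B=ray(p,a,.01),ray(p,b,.01);print(n,A,B,np.degrees(np.arctan2(*(A-B)[1::-1])))
to(.591,.325,.31,0)
E
```

```text
store [ 0.64336643 -0.31490386  0.01      ] [ 0.50109276 -0.27759612  0.01      ] -14.693571461654443
drain [0.54370586 0.46065075 0.01      ] [0.53878253 0.30689009 0.01      ] 88.16604941607714
shift [-450.9 -123.4 -118.5] turn 70.8 cur yaw 70.8 tcp [0.2059 0.5901 0.1915] j6 -0.0
```

Call:
send_rows(
  rows=[
    [[-20, -5, -60, 10, 1], [-55, -15, -118, 20, 1], [-115, -32, -118, 30, 1], [-175, -48, -118, 40, 1], [-235, -64, -118, 50, 1], [-290, -80, -118, 60, 1], [-345, -95, -118, 71, 1], [-400, -110, -118, 71, 1], [-451, -123, -118, 71, 1], [-451, -123, -118, 71, 1]],
  ],
)

```text
time: 2.4
tcp_pos: [0.5938, 0.3228, 0.3088]
tool_rot: [0.0, 0.71, 0.704, -0.0]
force: [-0.8, 0.6, 0.1]
grip_width: 1.001
```

Run:
```python
from h import *
s=env.observe()
p=env.get_image("wrist");cv2.imwrite("pics/w1.png",p["color"][:,:,::-1])
marks(p,"basket_grip","basket_bar","drain_stand_seat","swivel_seat")
p=env.get_image("top");marks(p,"basket_grip","basket_bar","drain_stand_seat","swivel_seat")
to(.591,.325,.31,0,s)
```

```text
basket_grip [([0.5962, 0.3256, 0.2105], 0.6)]
basket_bar [([0.5916, 0.3303, 0.1711], 0.86)]
drain_stand_seat []
swivel_seat [([0.594, 0.0996, 0.1698], 0.68)]
basket_grip [([0.5958, 0.324, 0.2068], 0.56), ([0.6002, -0.06, 0.1473], 0.5)]
basket_bar [([0.5933, 0.3237, 0.172], 0.77)]
drain_stand_seat [([0.5909, 0.3261, 0.1753], 0.7)]
swivel_seat [([0.5956, 0.1029, 0.1784], 0.71), ([0.7127, 0.1692, 0.0017], 0.46)]
shift [ 2.2 -2.8 -1.2] turn -0.5 cur yaw -0.5 tcp [0.5938 0.3228 0.3088] j6 0.5
```

View pics/w1.png

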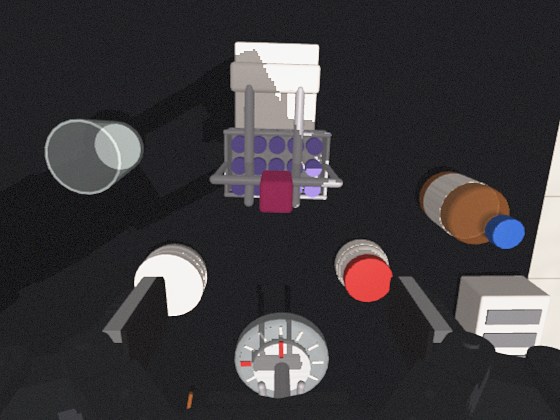

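Call:
send_rows(
  rows=[
    [[2, 0, 40, 1.5, 1], [2, 0, 80, 1.5, 1], [2, 0, 105, 1.5, 1], [2, 0, 111, 1.5, 1], [2, 0, 111, 1.5, 1], [2, 0, 111, 1.5, -1], [2, 0, 111, 1.5, -1], [2, 0, 111, 1.5, -1], [2, 0, 111, 1.5, -1], [2, 0, 111, 1.5, -1], [2, 0, 111, 1.5, -1]],
  ],
)

```text
time: 4.28
tcp_pos: [0.5908, 0.328, 0.1987]
tool_rot: [0.0, 0.717, 0.697, 0.0]
force: [1.0, -0.6, 0.3]
grip_width: 0.001
```

Run:
```python
from h import *
s=env.observe();print(s["force"],s["grip_width"])
to(.594,.325,.198,-2)
```

```text
[ 1.03318302 -0.62086921  0.28754033] 0.0008689567575954476
shift [-2.9  3.3  0.7] turn 0.3 cur yaw -1.7 tcp [0.5908 0.328  0.1987] j6 0.53
```

Run:
```python
from h import *
W=env.get_image("wrist")
p=env.get_image("side");marks(p,"basket_grip","basket_bar")
T=env.get_image("top");marks(T,"basket_grip","basket_bar")
f=lambda i,x,y,w,h:cv2.resize(i["color"][y:y+h,x:x+w,::-1],(400,300),interpolation=cv2.INTER_CUBIC)
cv2.imwrite("pics/c2.png",np.vstack([np.hstack([f(W,0,0,560,420),f(p,130,70,160,120)]),np.hstack([f(T,100,150,120,90),f(p,130,70,160,120)])]))
```

```text
basket_grip []
basket_bar [([0.5898, 0.3316, 0.1749], 0.61), ([0.5878, 0.3278, 0.1758], 0.36)]
basket_grip [([0.5945, 0.3264, 0.2054], 0.78)]
basket_bar [([0.7078, 0.1691, 0.007], 0.19)]
```

View pics/c2.png

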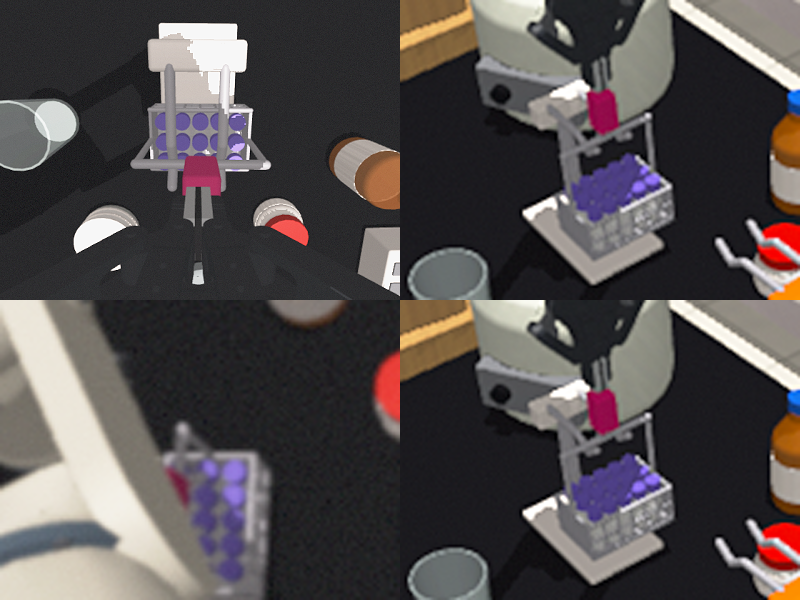

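Run:
```python
from h import *
s=env.observe();print([env.observe()["tcp_pos"].round(4).tolist() for _ in range(3)])
p=env.get_image("side");w=env.get_image("wrist");s2=env.observe();print(s2["tcp_pos"])
def pr(p,X,T): c=np.linalg.inv(T)@np.append(X,1);u=p["camera_matrix"]@c[:3];return (u[:2]/u[2]).round(1)
Tt=np.eye(4);Tt[:3,:3]=rot(s2);Tt[:3,3]=s2["tcp_pos"];Tw=Tt@w["hand_eye"]
print("cam pos side",p["pose"][:3,3],"wrist",Tw[:3,3])
for n,X in(("tcp",s2["tcp_pos"]),("blocktop",(.592,.325,.231)),("block",(.592,.325,.209)),("blockbot",(.592,.325,.187)),("bar",(.592,.325,.175))):
    print(n,pr(p,X,p["pose"]),pr(w,X,Tw))
hsv=cv2.cvtColor(p["color"],cv2.COLOR_RGB2HSV)
for q,im in(("side",p["color"]),("wrist",w["color"])):
    h=cv2.cvtColor(im,cv2.COLOR_RGB2HSV);m=((h[...,0]>160)&(h[...,0]<176)&(h[...,1]>150)&(h[...,2]>60)).astype(np.uint8)
    n,l,st,c=cv2.connectedComponentsWithStats(m);print(q,[(st[i].tolist(),c[i].round(1).tolist()) for i in range(1,n) if st[i][4]>40])
```

```text
[[0.5907, 0.328, 0.1987], [0.5907, 0.328, 0.1987], [0.5907, 0.328, 0.1987]]
[0.59076403 0.32798635 0.19871578]
cam pos side [ 0.04410234 -0.57468039  0.99757734] wrist [0.59367336 0.40213704 0.38131842]
tcp [209.8 117.1] [275.3 246.1]
blocktop [209.5 107.2] [278. 280.]
block [210.4 114.2] [277.8 259.5]
blockbot [211.3 121. ] [277.8 243.1]
bar [211.8 124.7] [277.7 235.5]
side [([205, 106, 13, 18, 176], [210.6, 114.1]), ([418, 216, 7, 7, 41], [420.9, 218.9]), ([430, 238, 7, 8, 43], [433.2, 241.4]), ([460, 250, 9, 8, 50], [463.5, 253.5]), ([285, 310, 36, 48, 668], [301.7, 332.6])]
wrist [([255, 219, 54, 56, 2302], [282.2, 243.4])]
```

Run:
```python
from h import *
from scipy.optimize import least_squares
s=env.observe();w=env.get_image("wrist");p=env.get_image("side")
Tt=np.eye(4);Tt[:3,:3]=rot(s);Tt[:3,3]=s["tcp_pos"];Tw=Tt@w["hand_eye"]
c=np.array([[i,j,k] for i in(-12,12) for j in(-12,12) for k in(-22,22)])/1000
def bb(p,T,X):
    q=np.linalg.inv(T)@np.c_[X,np.ones(8)].T;u=p["camera_matrix"]@q[:3];u=u[:2]/u[2];return np.r_[u.min(1),u.max(1)]
bs=np.array([205,106,218,124.]);bw=np.array([255,219,309,275.])
f=lambda x:np.r_[(bb(p,p["pose"],c+x)-bs)*2,bb(w,Tw,c+x)-bw]
for x0 in((.592,.325,.209),):
    print(f(np.array(x0)).round(1));r=least_squares(f,x0);print(r.x.round(4),r.fun.round(1))
    g=lambda x:f(x)[4:];r=least_squares(g,x0);print("wrist only",r.x.round(4),r.fun.round(1))
    g=lambda x:f(np.r_[x,.209])[:4];r=least_squares(g,x0[:2]);print("side only",r.x.round(4),r.fun.round(1))
cv2.imwrite("pics/w3.png",cv2.resize(w["color"][170:350,170:410,::-1],(800,600)))
```

```text
[-4.1 -5.6 -0.5  2.2 -5.5  2.9 -3.7 29.8]
[0.5947 0.3292 0.1975] [ -3.3  -0.5   0.1   6.8   1.7 -10.7   0.2   9. ]
wrist only [0.5943 0.3148 0.1635] [ 5.2 -4.2 -5.3  3.6]
side only [0.5923 0.3203] [-1.8 -4.   1.8  3.8]
```

View pics/w3.png

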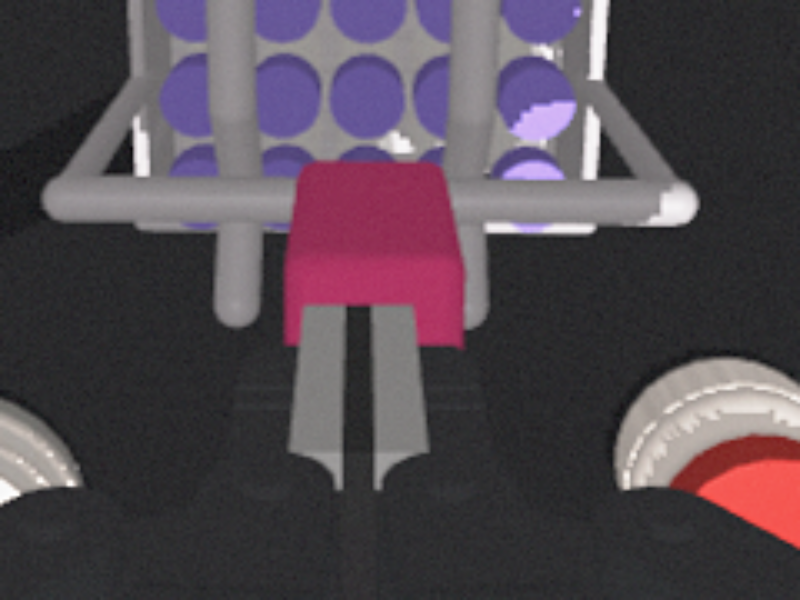

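Call:
send_rows(
  rows=[
    [[0, 0, -10, 0, -1], [0, 0, -20, 0, -1], [0, 0, -20, 0, -1], [0, 0, -20, 0, -1]],
  ],
)

```text
time: 5.32
tcp_pos: [0.5908, 0.328, 0.2189]
tool_rot: [0.0, 0.717, 0.697, 0.0]
force: [0.2, -0.4, -0.5]
grip_width: 0.004
```

Run:
```python
from h import *
s=env.observe();w=env.get_image("wrist");p=env.get_image("side")
print(s["tcp_pos"],s["force"],s["grip_width"])
for q,im in(("side",p["color"]),("wrist",w["color"])):
    h=cv2.cvtColor(im,cv2.COLOR_RGB2HSV);m=((h[...,0]>160)&(h[...,0]<176)&(h[...,1]>150)&(h[...,2]>60)).astype(np.uint8)
    n,l,st,c=cv2.connectedComponentsWithStats(m);print(q,[(st[i].tolist(),c[i].round(1).tolist()) for i in range(1,n) if st[i][4]>100])
marks(p,"basket_bar","basket_grip")
f=lambda i,x,y,w,h:cv2.resize(i["color"][y:y+h,x:x+w,::-1],(400,300),interpolation=cv2.INTER_CUBIC)
cv2.imwrite("pics/c4.png",np.hstack([f(w,170,170,240,180),f(p,170,75,80,60)]))
```

```text
[0.59075652 0.32797327 0.21886659] [ 0.17027153 -0.36950626 -0.46568077] 0.004187874297963679
side [([205, 105, 13, 19, 185], [210.5, 113.7]), ([285, 310, 36, 48, 667], [301.7, 332.6])]
wrist [([257, 208, 49, 66, 2543], [281.7, 237.1])]
basket_bar [([0.5923, 0.33, 0.1772], 0.87), ([0.4292, -0.1684, -0.0008], 0.43)]
basket_grip [([0.5944, 0.3249, 0.2079], 0.86)]
```

View pics/c4.png

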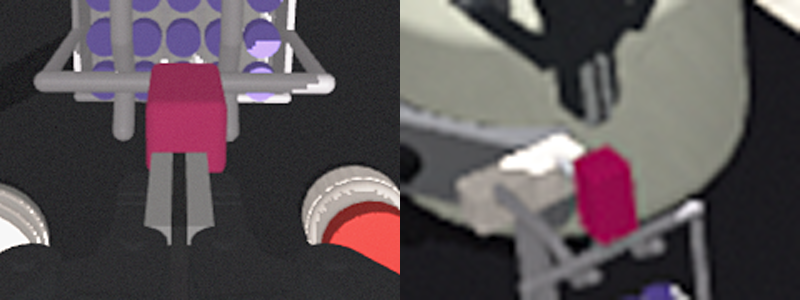

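Run:
```python
from h import *
from scipy.optimize import least_squares
s=env.observe();w=env.get_image("wrist");p=env.get_image("side")
def pr(p,X,T): c=np.linalg.inv(T)@np.append(X,1);u=p["camera_matrix"]@c[:3];return (u[:2]/u[2])
Tt=np.eye(4);Tt[:3,:3]=rot(s);Tt[:3,3]=s["tcp_pos"];Tw=Tt@w["hand_eye"]
print(np.round(w["hand_eye"],3));print(w["camera_matrix"].round(0).tolist())
def tri(a,b):
    f=lambda X:np.r_[pr(p,X,p["pose"])-a,pr(w,X,Tw)-b];r=least_squares(f,(.59,.33,.2));return r.x.round(4),r.fun.round(1)
print("tip",tri((209.4,99.4),(277,261)))
# wrist observed block-top +y edge mid (row 239) and -y edge mid (row 272), face bottom 209
for n,X in(("top+y",(.594,.337,.231)),("top-y",(.594,.313,.231)),("bot+y",(.594,.337,.187)),("bar-x",(.539,.327,.175)),("bar+x",(.645,.323,.175)),("tcp",s["tcp_pos"]),("tcp+18",s["tcp_pos"]+[0,0,.0187])):print(n,pr(w,X,Tw).round(1),pr(p,X,p["pose"]).round(1))
```

```text
[[ 0.002 -0.957 -0.29   0.074]
 [ 1.     0.002  0.001  0.001]
 [ 0.    -0.29   0.957 -0.183]
 [ 0.     0.     0.     1.   ]]
[[377.0, 0.0, 277.0], [0.0, 377.0, 211.0], [0.0, 0.0, 1.0]]
tip (array([0.5918, 0.3328, 0.2482]), array([-2.4,  0.9,  0.4,  0.2]))
top+y [281.7 238.3] [207.4 104.8]
top-y [282.8 283.2] [213. 109.]
bot+y [280.9 211.7] [209.2 118.6]
bar-x [194.2 223.5] [194.6 132.8]
bar+x [361.7 225.2] [228.4 116.8]
tcp [275.3 246.1] [209. 111.]
tcp+18 [275.1 261.1] [208.2 105. ]
```

Call:
send_rows(
  rows=[
    [[-2, 3, 0, 0, 1], [-2, 3, 0, 0, 1], [-2, 3, 0, 0, 1], [-2, 3, 0, 0, 1], [-2, 3, 20, 0, 1], [-2, 3, 35, 0, 1], [-2, 3, 45, 0, 1], [-2, 3, 49, 0, 1], [-2, 3, 49, 0, 1]],
  ],
)

```text
time: 6.75
tcp_pos: [0.5935, 0.3258, 0.1692]
tool_rot: [-0.0, 0.717, 0.697, -0.0]
force: [1.3, 0.4, -0.2]
grip_width: 1.004
```

Call:
send_rows(
  rows=[
    [[0, 0, 0, 0, -1], [0, 0, 0, 0, -1], [0, 0, 0, 0, -1], [0, 0, 0, 0, -1], [0, 0, 0, 0, -1], [0, 0, 0, 0, -1]],
  ],
)

```text
time: 7.5
tcp_pos: [0.5937, 0.3259, 0.1696]
tool_rot: [-0.0, 0.717, 0.697, 0.0]
force: [-0.5, -0.8, 5.3]
grip_width: 0.264
```

Run:
```python
from h import *
s=env.observe();w=env.get_image("wrist");p=env.get_image("side")
print(s["tcp_pos"],s["force"],s["grip_width"],s["wrist_torque"])
f=lambda i,x,y,w,h:cv2.resize(i["color"][y:y+h,x:x+w,::-1],(400,300),interpolation=cv2.INTER_CUBIC)
cv2.imwrite("pics/c5.png",np.hstack([f(w,170,170,240,180),f(p,170,75,80,60)]))
```

```text
[0.59369121 0.32591549 0.16958345] [-0.50325238 -0.79487189  5.30538664] 0.26404628888340537 [-0.0312604   0.15898826 -0.03545035]
```

View pics/c5.png

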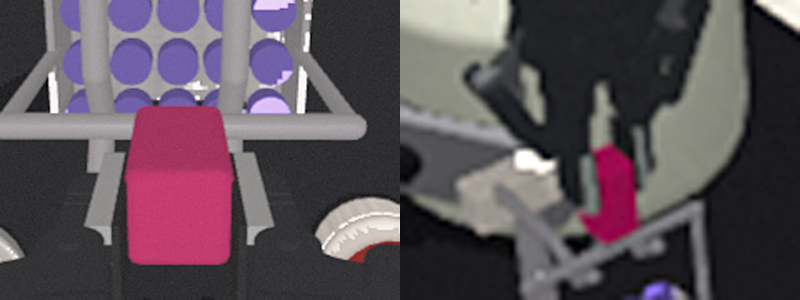

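Call:
send_rows(
  rows=[
    [[0, 0, -5, 0, -1], [0, 0, -15, 0, -1], [0, 0, -25, 0, -1], [0, 0, -25, 0, -1], [-10, 0, -25, 0, -1], [-25, 0, -25, 0, -1], [-45, 0, -25, 0, -1], [-65, 0, -25, 0, -1], [-85, 0, -25, 0, -1], [-105, 0, -25, 0, -1], [-115, 0, -25, 0, -1], [-115, 0, -25, 0, -1]],
  ],
)

```text
time: 9.1
tcp_pos: [0.5905, 0.2103, 0.1947]
tool_rot: [-0.0, 0.718, 0.696, 0.0]
force: [1.0, 0.1, -2.9]
grip_width: 0.268
```

Run:
```python
from h import *
s=env.observe();print(s["force"],s["grip_width"])
for c in("side","top","wrist"):
    p=env.get_image(c);print(c);marks(p,"basket_grip","basket_bar","swivel_seat","swivel_handle")
    if c=="top":T=p
    if c=="side":S=p
cv2.imwrite("pics/c6.png",np.hstack([cv2.resize(S["color"][80:260,130:370,::-1],(400,300)),cv2.resize(p["color"][...,::-1],(400,300))]))
to(.597,.101,.20,0)
```

```text
[ 0.9660642   0.11111319 -2.89714536] 0.26759398645098464
side
basket_grip [([0.5932, 0.2115, 0.2332], 0.57)]
basket_bar []
swivel_seat [([0.5977, 0.1032, 0.1787], 0.77), ([0.5872, 0.3277, 0.1768], 0.26)]
swivel_handle [([0.6012, -0.0641, 0.1456], 0.73)]
top
basket_grip [([0.7085, 0.1683, 0.0001], 0.42)]
basket_bar []
swivel_seat [([0.5979, 0.1019, 0.1803], 0.86)]
swivel_handle [([0.5993, -0.0637, 0.1453], 0.9)]
wrist
basket_grip [([0.5911, 0.2154, 0.2332], 0.86)]
basket_bar [([0.5872, 0.2151, 0.1984], 0.72), ([0.5919, 0.2108, 0.2348], 0.4)]
swivel_seat []
swivel_handle []
shift [-109.8    9.9   -5.4] turn -1.7 cur yaw -1.7 tcp [0.5903 0.211  0.1946] j6 0.37
```

View pics/c6.png

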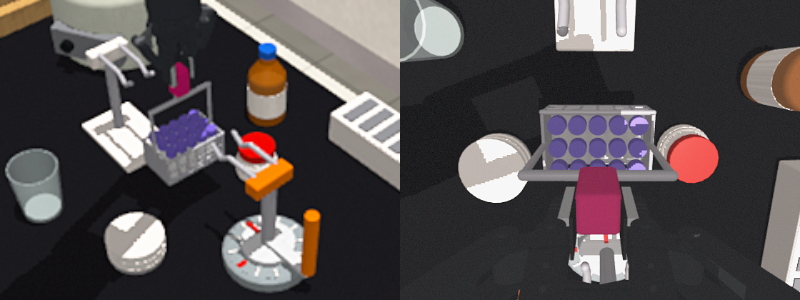

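Call:
send_rows(
  rows=[
    [[0, 4, 0, -1, -1], [-5, 9, 0, -1, -1], [-25, 9, 0, -1, -1], [-45, 9, 0, -1, -1], [-65, 9, 0, -1, -1], [-85, 9, 0, -1, -1], [-103, 9, 0, -1, -1], [-111, 9, 0, -1, -1], [-111, 9, 0, -1, -1], [-111, 9, 0, -1, -1]],
  ],
)

```text
time: 11.1
tcp_pos: [0.5962, 0.1003, 0.1946]
tool_rot: [-0.0, 0.711, 0.703, 0.0]
force: [-0.2, 0.1, -4.1]
grip_width: 0.268
```

Run:
```python
from h import *
s=env.observe();print(s["force"],s["grip_width"],s["tcp_pos"])
for c in("side","top","wrist"):
    p=env.get_image(c);print(c);marks(p,"basket_grip","basket_bar","swivel_seat")
    if c=="side":S=p
cv2.imwrite("pics/c7.png",np.hstack([cv2.resize(S["color"][130:280,210:410,::-1],(400,300)),cv2.resize(p["color"][...,::-1],(400,300))]))
```

```text
[-0.15169653  0.12408865 -4.11366637] 0.267951880007621 [0.59616599 0.10028102 0.19456653]
side
basket_grip [([0.5947, 0.0971, 0.2356], 0.65)]
basket_bar [([0.5923, 0.1017, 0.2007], 0.86)]
swivel_seat [([0.5979, 0.1041, 0.1738], 0.92)]
top
basket_grip [([0.599, 0.0997, 0.2291], 0.75)]
basket_bar [([0.5972, 0.0987, 0.2003], 0.43)]
swivel_seat []
wrist
basket_grip [([0.5979, 0.1007, 0.2312], 0.69)]
basket_bar [([0.5944, 0.1087, 0.1972], 0.71)]
swivel_seat [([0.5938, 0.1017, 0.172], 0.84)]
```

View pics/c7.png

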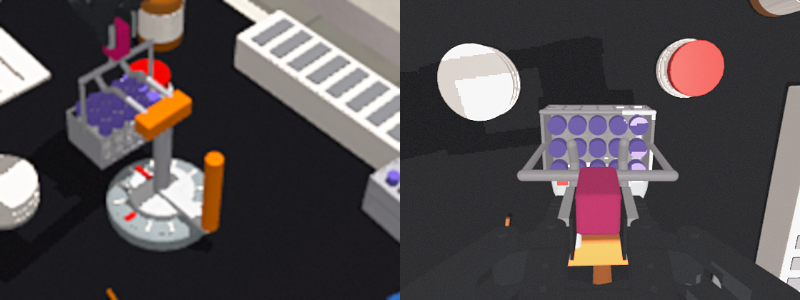

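Call:
send_rows(
  rows=[
    [[0, 0, 10, 0, -1], [0, 0, 20, 0, -1], [0, 0, 25, 0, -1], [0, 0, 25, 0, -1], [0, 0, 25, 0, 0], [0, 0, 25, 0, 0.5], [0, 0, 25, 0, 1], [0, 0, 25, 0, 1], [0, 0, 25, 0, 1], [0, 0, 0, 0, 1], [0, 0, -40, 0, 1], [0, 0, -70, 0, 1]],
  ],
)

```text
time: 13.2
tcp_pos: [0.5963, 0.0998, 0.2662]
tool_rot: [0.0, 0.711, 0.703, 0.0]
force: [1.3, 0.4, -0.7]
grip_width: 1.0
```

Run:
```python
from h import *
s=env.observe();print(s["force"],s["grip_width"],s["tcp_pos"])
for c in("side","top"):
    p=env.get_image(c);print(c);marks(p,"basket_grip","basket_bar","swivel_seat","swivel_handle")
    if c=="side":S=p
cv2.imwrite("pics/c8.png",np.hstack([cv2.resize(S["color"][130:280,210:410,::-1],(400,300)),cv2.resize(p["color"][150:270,200:360,::-1],(400,300))]))
to(.600,-.064,.27,0)
```

```text
[ 1.29707605  0.42902726 -0.70699653] 0.9995721834374466 [0.59634638 0.09984296 0.26615654]
side
basket_grip [([0.5964, 0.1035, 0.2097], 0.74)]
basket_bar [([0.5938, 0.1018, 0.1741], 0.74)]
swivel_seat [([0.6015, 0.1003, 0.1763], 0.7)]
swivel_handle [([0.5952, 0.0989, 0.2085], 0.49)]
top
basket_grip [([0.5974, 0.1004, 0.204], 0.55)]
basket_bar [([0.5958, 0.0986, 0.1751], 0.79)]
swivel_seat [([0.5984, 0.1021, 0.1758], 0.8)]
swivel_handle [([0.5991, -0.0597, 0.1478], 0.95)]
shift [-163.7    6.3   -6.4] turn -0.7 cur yaw -0.7 tcp [0.5956 0.0997 0.2636] j6 0.18
```

View pics/c8.png

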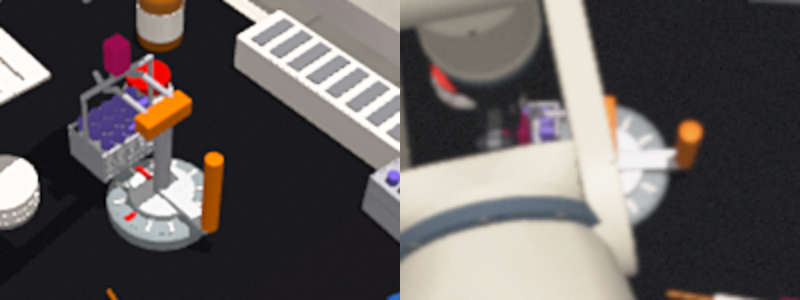

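Call:
send_rows(
  rows=[
    [[-25, 2, 0, 0, 1], [-65, 4, 0, 0, 1], [-105, 5, 0, 0, 1], [-145, 6, 0, 0, 1], [-163, 6, 0, 0, 1], [-163, 6, 10, 0, 1], [-163, 6, 40, 0, 1], [-163, 6, 60, 0, 1], [-163, 6, 60, 0, 1]],
  ],
)

```text
time: 14.82
tcp_pos: [0.5981, -0.0618, 0.2014]
tool_rot: [-0.002, 0.711, 0.703, -0.002]
force: [0.4, 0.5, 0.3]
grip_width: 0.995
```

Run:
```python
from h import *
s=env.observe();print(s["force"],s["tcp_pos"])
for c in("wrist","top","side"):
    p=env.get_image(c);print(c);marks(p,"swivel_seat","swivel_handle")
to(.600,-.063,.105,0)
```

```text
[0.44618347 0.49972023 0.29727478] [ 0.59813861 -0.0617778   0.20135432]
wrist
swivel_seat []
swivel_handle []
top
swivel_seat [([0.5944, 0.1029, 0.1777], 0.86), ([0.4527, 0.162, 0.0016], 0.51)]
swivel_handle []
side
swivel_seat [([0.5984, 0.1014, 0.1742], 0.94)]
swivel_handle [([0.6027, -0.0638, 0.1461], 0.79), ([0.5937, 0.1042, 0.173], 0.31)]
shift [ 0.4  0.2 99.1] turn -0.7 cur yaw -0.7 tcp [ 0.5999 -0.0633  0.2041] j6 -0.1
```

Call:
send_rows(
  rows=[
    [[0, 0, 30, 0, 1], [0, 0, 60, 0, 1], [0, 0, 85, 0, 1], [0, 0, 98, 0, 1], [0, 0, 98, 0, 1], [0, 0, 98, 0, 0], [0, 0, 98, 0, -1], [0, 0, 98, 0, -1], [0, 0, 98, 0, -1], [0, 0, 98, 0, -1], [0, 0, 98, 0, -1]],
  ],
)

```text
time: 16.65
tcp_pos: [0.6001, -0.0634, 0.1068]
tool_rot: [0.0, 0.711, 0.703, -0.0]
force: [-1.5, 0.7, 6.6]
grip_width: 0.229
```

Call:
send_rows(
  rows=[
    [[0.3, 7.4, 0, -5, -1], [1.3, 14.8, 0, -10, -1], [2.9, 22, 0, -15, -1], [5.1, 29.1, 0, -20, -1], [8, 35.9, 0, -25, -1], [11.4, 42.5, 0, -30, -1], [15.4, 48.8, 0, -35, -1], [19.9, 54.6, 0, -40, -1], [24.9, 60.1, 0, -45, -1], [24.9, 60.1, 0, -45, -1]],
  ],
)

```text
time: 17.9
tcp_pos: [0.6592, -0.037, 0.1068]
tool_rot: [-0.002, 0.388, 0.922, 0.001]
force: [-6.5, 8.2, 6.2]
grip_width: 0.227
```

Run:
```python
from h import *
s=env.observe();print(s["force"],s["tcp_pos"],s["grip_width"])
ax=np.array([.599,.022])
a=s["tcp_pos"][:2]-ax;print("angle",np.degrees(np.arctan2(a[1],a[0])),"r",np.hypot(*a))
for c in("side","top"):
    p=env.get_image(c);print(c);marks(p,"basket_grip","basket_bar","swivel_seat")
to(ax[0]+.085,ax[1],.1068,90)
for d in range(5,91,5):
    pass
```

```text
[-6.45643004  8.17898749  6.22343531] [ 0.65919824 -0.03695732  0.1068272 ] 0.22746362843170154
angle -44.403329283940074 r 0.08426026985731981
side
basket_grip [([0.5412, 0.0743, 0.2074], 0.73), ([0.4464, 0.1632, -0.0001], 0.53)]
basket_bar [([0.539, 0.0787, 0.1764], 0.87)]
swivel_seat [([0.5396, 0.0774, 0.1762], 0.89)]
top
basket_grip [([0.54, 0.0727, 0.2073], 0.86)]
basket_bar [([0.5356, 0.0754, 0.1722], 0.61)]
swivel_seat [([0.5377, 0.078, 0.1761], 0.66)]
shift [24.9 59.2  0.1] turn -45.7 cur yaw 44.3 tcp [ 0.659  -0.0372  0.1068] j6 -0.83
```

Call:
send_rows(
  rows=[
    [[0.3, 7.4, 0, -5, -1], [1.3, 14.8, 0, -10, -1], [2.9, 22, 0, -15, -1], [5.1, 29.1, 0, -20, -1], [8, 35.9, 0, -25, -1], [11.4, 42.5, 0, -30, -1], [15.4, 48.8, 0, -35, -1], [19.9, 54.6, 0, -40, -1], [24.9, 60.1, 0, -45, -1], [25.5, 60.7, 0, -45.5, -1], [25.5, 60.7, 0, -45.5, -1]],
  ],
)

```text
time: 19.68
tcp_pos: [0.6825, 0.0241, 0.1069]
tool_rot: [-0.003, 0.002, 1.0, 0.002]
force: [-7.9, 1.9, 5.6]
grip_width: 0.228
```

Run:
```python
from h import *
s=env.observe();print(s["force"],s["tcp_pos"],s["grip_width"])
ax=np.array([.599,.022])
a=s["tcp_pos"][:2]-ax;print("angle",np.degrees(np.arctan2(a[1],a[0])),"r",np.hypot(*a))
for c in("side","top"):
    p=env.get_image(c);print(c);marks(p,"basket_grip","basket_bar","swivel_seat")
to(ax[0]+.085,ax[1],.1068,90)
```

```text
[-7.85825309  1.86975666  5.64875794] [0.68251855 0.02414117 0.10689451] 0.2283686406826278
angle 1.4685740780071774 r 0.08354599460715392
side
basket_grip [([0.5206, 0.02, 0.2075], 0.86)]
basket_bar [([0.5169, 0.0198, 0.1757], 0.77), ([0.4339, -0.1669, -0.0017], 0.34)]
swivel_seat [([0.5203, 0.0198, 0.1769], 0.96)]
top
basket_grip []
basket_bar []
swivel_seat []
shift [-1.5 -2.1  0.1] turn -0.2 cur yaw 89.8 tcp [0.6825 0.0241 0.1069] j6 -1.54
```

Call:
send_rows(
  rows=[
    [[0, 0, 0, 0, -0.4], [0, 0, 0, 0, 0], [0, 0, 0, 0, 0.5], [0, 0, 0, 0, 1], [0, 0, 0, 0, 1], [0, 0, -15, 0, 1], [0, 0, -50, 0, 1], [0, 0, -100, 0, 1], [0, 0, -150, 0, 1], [0, 0, -165, 0, 1], [0, 0, -165, 0, 1]],
  ],
)

```text
time: 21.45
tcp_pos: [0.6842, 0.0235, 0.2734]
tool_rot: [-0.002, 0.002, 1.0, 0.002]
force: [-0.1, -0.4, -0.7]
grip_width: 1.003
```

Call:
send_rows(
  rows=[
    [[20, 0, 0, 0, 1], [60, 0, 0, 0, 1], [100, 0, 0, 0, 1], [140, 0, 0, 0, 1], [160, 0, 0, 0, 1], [162, 0, 0, 0, 1], [162, 0, 0, 0, 1]],
  ],
)

```text
time: 22.32
tcp_pos: [0.5223, 0.0241, 0.2733]
tool_rot: [-0.003, 0.002, 1.0, 0.002]
force: [0.0, 0.7, -0.3]
grip_width: 1.001
```

Run:
```python
from h import *
s=env.observe();print(s["force"],s["tcp_pos"],s["grip_width"])
for c in("side","top","wrist"):
    p=env.get_image(c);print(c);marks(p,"basket_grip","basket_bar","swivel_seat","swivel_handle")
    if c=="side":S=p
cv2.imwrite("pics/c9.png",np.hstack([cv2.resize(S["color"][130:280,210:410,::-1],(400,300)),cv2.resize(p["color"][...,::-1],(400,300))]))
to(.52,.0205,.17,90)
```

```text
[ 0.02766659  0.74592068 -0.2871346 ] [0.52233218 0.02412859 0.27333944] 1.0014141649318193
side
basket_grip [([0.5216, 0.0186, 0.2111], 0.63)]
basket_bar [([0.5145, 0.0196, 0.1744], 0.96), ([0.447, 0.1586, -0.0002], 0.68)]
swivel_seat [([0.5172, 0.0187, 0.1747], 0.64)]
swivel_handle [([0.6848, 0.0246, 0.1444], 0.6)]
top
basket_grip [([0.5177, 0.014, 0.2063], 0.85)]
basket_bar [([0.5163, 0.0144, 0.1736], 0.88)]
swivel_seat [([0.5131, 0.0199, 0.1761], 0.63), ([0.5925, 0.3293, 0.1747], 0.29)]
swivel_handle []
wrist
basket_grip [([0.5211, 0.0149, 0.2101], 0.65)]
basket_bar [([0.5167, 0.0203, 0.1748], 0.89)]
swivel_seat []
swivel_handle [([0.683, 0.0236, 0.1485], 0.58)]
shift [  1.7  -4.  104.2] turn -0.2 cur yaw 89.8 tcp [0.5222 0.0241 0.2742] j6 -1.53
```

View pics/c9.png

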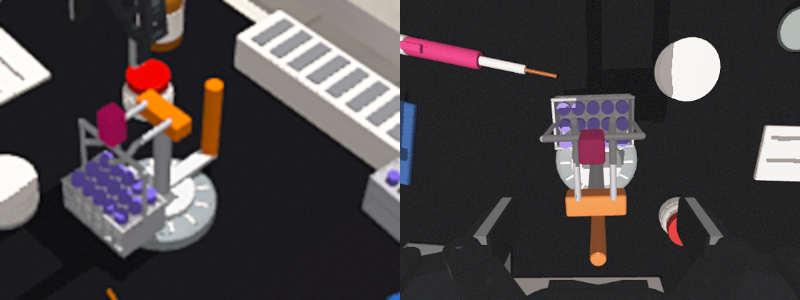

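Call:
send_rows(
  rows=[
    [[3, -5.5, 30, -1, 1], [3, -5.5, 65, -1, 1], [3, -5.5, 92, -1, 1], [3, -5.5, 104, -1, 1], [3, -5.5, 104, -1, 1], [3, -5.5, 104, -1, 0], [3, -5.5, 104, -1, -1], [3, -5.5, 104, -1, -1], [3, -5.5, 104, -1, -1], [3, -5.5, 104, -1, -1], [3, -5.5, 104, -1, -1]],
  ],
)

```text
time: 24.45
tcp_pos: [0.519, 0.0191, 0.1706]
tool_rot: [-0.002, -0.007, 1.0, 0.002]
force: [-0.8, -0.2, 5.5]
grip_width: 0.266
```

Call:
send_rows(
  rows=[
    [[0, 0, -5, 0, -1], [0, 0, -15, 0, -1], [0, 0, -25, 0, -1], [0, 0, -25, 0, -1], [8, 0, -25, 0, -1], [20, 0, -25, 0, -1], [38, 0, -25, 0, -1], [56, 0, -25, 0, -1], [74, 0, -25, 0, -1], [88, 0, -25, 0, -1], [90, 0, -25, 0, -1], [90, 0, -25, 0, -1]],
  ],
)

```text
time: 25.95
tcp_pos: [0.4296, 0.0178, 0.1963]
tool_rot: [-0.001, -0.007, 1.0, 0.002]
force: [0.2, 0.2, -4.5]
grip_width: 0.265
```

Run:
```python
from h import *
s=env.observe();print(s["force"],s["tcp_pos"],s["grip_width"])
for c in("side","top","wrist"):
    p=env.get_image(c);print(c);marks(p,"basket_grip","basket_bar","store_stand_seat","swivel_seat","swivel_handle")
    if c!="wrist": cv2.imwrite(f"pics/{c}10.png",p["color"][...,::-1])
to(.433,-.31,.196,75)
```

```text
[ 0.20302139  0.17257534 -4.49224428] [0.42961779 0.01779522 0.19627764] 0.2654858587645302
side
basket_grip [([0.4306, 0.0178, 0.2347], 0.79), ([0.4327, -0.1694, -0.0027], 0.53)]
basket_bar [([0.4279, 0.0179, 0.2008], 0.62)]
store_stand_seat [([0.5092, -0.3281, 0.1752], 0.8), ([0.5867, 0.3272, 0.1755], 0.24)]
swivel_seat [([0.5203, 0.0222, 0.1744], 0.93)]
swivel_handle [([0.6866, 0.0235, 0.1435], 0.59)]
top
basket_grip [([0.4247, 0.0136, 0.2333], 0.74)]
basket_bar [([0.428, 0.0132, 0.1978], 0.88)]
store_stand_seat [([0.5076, -0.333, 0.1748], 0.7)]
swivel_seat []
swivel_handle [([0.6851, 0.0222, 0.1486], 0.84), ([0.5898, 0.3252, 0.1787], 0.28)]
wrist
basket_grip []
basket_bar [([0.4259, 0.019, 0.1963], 0.97)]
store_stand_seat []
swivel_seat [([0.5125, 0.0186, 0.1696], 0.92)]
swivel_handle []
shift [   0.6 -327.8   -1.2] turn 15.8 cur yaw 90.8 tcp [0.4291 0.0178 0.196 ] j6 -1.55
```

Run:
```python
from h import *
p=env.get_image("top")
for n,a,b,z in(("crosshead",(425,193.25),(453,199.25),.183),("footfront",(393.75,247.5),(430,254.5),.01),("tips",(423,240),(439.75,243.75),.183),("foot left",(393.75,247.5),(402.5,196.25),.01)):
    A,B=ray(p,a,z),ray(p,b,z);print(n,A.round(3),B.round(3),np.degrees(np.arctan2(*(B-A)[1::-1])).round(1))
to(.424,-.308,.196,76)
```

```text
crosshead [ 0.605 -0.322  0.183] [ 0.588 -0.387  0.183] -105.1
footfront [ 0.501 -0.278  0.01 ] [ 0.478 -0.374  0.01 ] -103.5
tips [ 0.493 -0.305  0.183] [ 0.483 -0.344  0.183] -105.3
foot left [ 0.501 -0.278  0.01 ] [ 0.643 -0.315  0.01 ] -14.7
shift [   9.6 -325.7   -1.1] turn 14.8 cur yaw 90.8 tcp [0.4292 0.0178 0.196 ] j6 -1.55
```

Call:
send_rows(
  rows=[
    [[1, -12, 0, 0, -1], [2, -35, 0, 0, -1], [3, -68, 0, 1, -1], [3, -101, 0, 3, -1], [3, -134, 0, 5, -1], [3, -167, 0, 7, -1], [4, -200, 0, 9, -1], [4, -233, 0, 11, -1], [4, -266, 0, 13, -1], [5, -299, 0, 14, -1], [5, -320, 0, 14.5, -1], [5, -326, 0, 14.5, -1]],
  ],
)

```text
time: 28.4
tcp_pos: [0.4283, -0.3093, 0.1947]
tool_rot: [-0.002, 0.12, 0.993, 0.002]
force: [-0.1, -1.4, -3.5]
grip_width: 0.269
```

Run:
```python
from h import *
s=env.observe();print(s["force"],s["tcp_pos"],s["grip_width"])
for c in("side","top","wrist"):
    p=env.get_image(c);print(c);marks(p,"basket_grip","basket_bar","store_stand_seat","swivel_handle")
    if c=="wrist": cv2.imwrite("pics/w11.png",p["color"][...,::-1])
to(.424,-.308,.196,76)
```

```text
[-0.13052608 -1.38712461 -3.47190448] [ 0.42829874 -0.30931532  0.19470109] 0.26943115944085916
side
basket_grip [([0.4289, -0.3125, 0.2324], 0.72)]
basket_bar [([0.4284, -0.3116, 0.2312], 0.64), ([0.4274, -0.3073, 0.1998], 0.63)]
store_stand_seat [([0.5096, -0.3257, 0.1749], 0.96)]
swivel_handle []
top
basket_grip [([0.4261, -0.3099, 0.229], 0.71)]
basket_bar [([0.4244, -0.3112, 0.1979], 0.67), ([0.5898, 0.3298, 0.1793], 0.6)]
store_stand_seat [([0.5086, -0.3296, 0.1743], 0.85), ([0.5929, 0.3264, 0.1778], 0.44)]
swivel_handle [([0.6835, 0.0241, 0.1471], 0.69)]
wrist
basket_grip []
basket_bar [([0.4255, -0.304, 0.1969], 0.94)]
store_stand_seat [([0.5067, -0.3334, 0.1783], 0.83)]
swivel_handle []
shift [ 4.5 -0.9 -1.1] turn 0.3 cur yaw 76.3 tcp [ 0.4286 -0.3082  0.1949] j6 -1.96
```

View pics/w11.png

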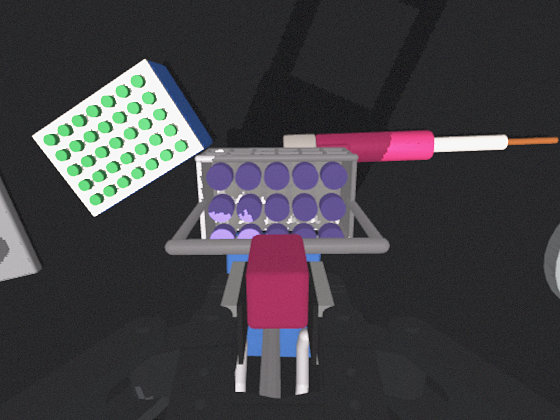

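Call:
send_rows(
  rows=[
    [[-5, -2, 0, 1, -1], [-20, -2, 0, 1, -1], [-38, -2, 0, 1, -1], [-56, -2, 0, 1, -1], [-72, -2, 0, 1, -1], [-83, -2, 0, 1, -1], [-85, -2, 0, 1, -1], [-85, -2, 0, 1, -1]],
  ],
)

```text
time: 30.15
tcp_pos: [0.5104, -0.3301, 0.1944]
tool_rot: [-0.002, 0.128, 0.992, 0.002]
force: [-1.1, -0.4, -3.2]
grip_width: 0.266
```

Run:
```python
from h import *
s=env.observe();print(s["force"],s["tcp_pos"],s["grip_width"])
for c in("side","top","wrist"):
    p=env.get_image(c);print(c);marks(p,"basket_grip","basket_bar","store_stand_seat")
to(.5105,-.3305,.170,75.3)
```

```text
[-1.05350082 -0.3798583  -3.1886149 ] [ 0.51041099 -0.33012287  0.19436867] 0.26643849620997484
side
basket_grip [([0.5097, -0.3294, 0.2343], 0.83)]
basket_bar [([0.508, -0.3296, 0.1975], 0.7)]
store_stand_seat [([0.5101, -0.3284, 0.1765], 0.62)]
top
basket_grip [([0.5087, -0.3325, 0.2284], 0.57)]
basket_bar [([0.5065, -0.3339, 0.1951], 0.78)]
store_stand_seat [([0.5069, -0.3297, 0.1727], 0.61)]
wrist
basket_grip [([0.5137, -0.3306, 0.2338], 0.6)]
basket_bar [([0.5098, -0.3271, 0.1944], 0.96)]
store_stand_seat [([0.5104, -0.3275, 0.231], 0.64)]
shift [ 0.  -0.3 24.6] turn -0.0 cur yaw 75.3 tcp [ 0.5107 -0.3303  0.1946] j6 -1.89
```

Call:
send_rows(
  rows=[
    [[0, 0, 10, 0, -1], [0, 0, 20, 0, -1], [0, 0, 24.5, 0, -1], [0, 0, 24.5, 0, -1], [0, 0, 24.5, 0, 0], [0, 0, 24.5, 0, 0.5], [0, 0, 24.5, 0, 1], [0, 0, 24.5, 0, 1], [0, 0, 24.5, 0, 1], [0, 0, 0, 0, 1], [0, 0, -40, 0, 1], [0, 0, -90, 0, 1]],
  ],
)

```text
time: 32.25
tcp_pos: [0.5104, -0.3302, 0.2849]
tool_rot: [-0.003, 0.128, 0.992, 0.002]
force: [1.1, -0.4, 0.7]
grip_width: 1.001
```

Call:
send_rows(
  rows=[
    [[30, 0, -20, 0, 1], [70, 0, -20, 0, 1], [100, 0, -20, 0, 1], [100, 0, -20, 0, 1], [100, 0, -20, 0, 1], [100, 0, -20, 0, 1]],
  ],
)

```text
time: 33.0
tcp_pos: [0.4146, -0.3051, 0.3054]
tool_rot: [-0.003, 0.128, 0.992, 0.002]
force: [-0.6, 0.5, -1.3]
grip_width: 1.0
```

Run:
```python
from h import *
s=env.observe();print(s["force"],s["tcp_pos"],s["grip_width"])
for c in("side","top"):
    p=env.get_image(c);print(c);marks(p,"basket_grip","basket_bar","store_stand_seat","swivel_seat","swivel_handle","pipette","dishes","jar","beaker")
    if c=="side":S=p
a=cv2.resize(S["color"][...,::-1],(400,300));b=cv2.resize(S["color"][250:370,320:480,::-1],(400,300));
cv2.imwrite("pics/c12.png",np.vstack([np.hstack([a,b]),np.hstack([cv2.resize(p["color"][...,::-1],(400,300)),cv2.resize(p["color"][170:290,220:380,::-1],(400,300))])]))
```

```text
[-0.56906044  0.53151249 -1.28408672] [ 0.41455403 -0.30512945  0.30535453] 0.9999933317304422
side
basket_grip [([0.5091, -0.332, 0.2088], 0.88), ([0.7087, 0.1739, 0.0055], 0.22)]
basket_bar [([0.5041, -0.3291, 0.1744], 0.89)]
store_stand_seat [([0.5081, -0.3281, 0.1779], 0.94)]
swivel_seat [([0.5187, 0.0189, 0.1784], 0.57)]
swivel_handle [([0.6854, 0.025, 0.1457], 0.69), ([0.4328, -0.168, -0.0022], 0.5)]
pipette [([0.4337, -0.1672, -0.0006], 0.98), ([0.4466, 0.1638, 0.0002], 0.47)]
dishes [([0.4451, 0.1588, -0.0033], 0.69)]
jar [([0.7061, 0.1708, 0.0021], 0.77)]
beaker [([0.3876, 0.3379, -0.0063], 0.93)]
top
basket_grip [([0.5065, -0.337, 0.2074], 0.87)]
basket_bar [([0.5066, -0.3334, 0.1751], 0.83)]
store_stand_seat [([0.5086, -0.3275, 0.1732], 0.67), ([0.429, -0.1699, 0.0017], 0.18)]
swivel_seat [([0.5165, 0.0218, 0.1751], 0.69)]
swivel_handle [([0.685, 0.0236, 0.1453], 0.83)]
pipette [([0.4285, -0.169, 0.0031], 0.58)]
dishes [([0.4494, 0.1605, -0.0014], 0.86)]
jar [([0.7107, 0.1749, 0.002], 0.76)]
beaker [([0.3868, 0.3369, -0.0027], 0.69)]
```

Every network check agrees: the bar is at seat height and within 5 mm of the seat, the swivel is at about 90°, and the bystanders haven't moved. I'm handing in.

```bash
python3 -c "
from bench import env
print(env.hand_in())"
```

```text
the job is handed in; nothing more can be done
None
```

I moved the basket from the drain stand to the swivel's fork and let go. I then turned the swivel 90° anticlockwise by its handle, gripped the basket again and hung it on the blue store stand. The job was handed in at about 33 s.

**Last checks:** All of these come from the networks on the side and top pictures.
- **Basket:** the bar is about 2–6 mm from the store seat and at its height (z 0.174–0.175 m). It is released, with the gripper open and well clear.
- **Swivel:** the line from seat to handle puts it about 90° on from the first mark, measured as the change in that line.
- **Other things on the bench:** pipette, dishes, jar and beaker are all within about 5 mm of where they started.

**Failed or disagreed:**
- **First grasp missed:** the fingers shut on top of the block, because their ends sit roughly 25–30 mm behind the reported TCP. The basket stayed in place, and I gripped again about 30 mm lower.
- **Final picture not viewed:** the limit of 12 was reached, so the end state rests on the network readings alone. That the basket hangs level on the store stand was not confirmed by eye.

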